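Close a candle mould press for pouring

TASK

Get the candle mould ready for pouring: turn the red clamp knob clockwise until it clicks past its detent once and the green pin pops up, and leave it there. Then turn the orange lid screw clockwise until it bottoms firmly on the mould's lid, back it off a quarter turn, and let go, without disturbing the other things on the bench.

Things in the scene. Friction and masses are not known exactly. Their poses are not given: they have to be found in the camera images.
- press: The mould press, fixed to the bench: aluminium base plate 190 x 320 x 20 mm (x, y, z), grey clamp housing (100 mm square) on its -y half, grey bridge (168 mm along x) over the mould on its +y half, both 100 mm high. Origin under the plate's centre, on the bench; z up. Vertical knob axes at x = 0: y = -85 mm (red clamp knob) and y = +85 mm (orange lid screw).
- clamp_knob: Red clamp knob: skirt disc 90 mm across, 12 mm thick, carrying an upright grip bar 84 mm long, 16 mm thick, 37 mm tall; bar top 151 mm above the bench. Origin on its axis, under the skirt; x along the bar and turning with it, z up. Turns clockwise from above, about 0.04 N m when free. It needs more turning than one wrist turn may give.
- clamp_grip (a point): On the red knob's axis, 138 mm above the bench, a good height to grip; x along the bar. Clockwise 0.7 to 2.3 rad on from the start (hidden, differs each time) the knob meets a detent of 0.15 to 0.25 N m, climbs for about 0.25 rad, then snaps into a holding notch. A second, stiffer ridge is 0.85 rad past the first: forced over it, the knob runs free and the pin drops; it can be turned back.
- screw_knob: Orange lid screw knob, same shape and sizes as the red one. Origin on its axis, under the skirt; x along the bar and turning with it. Right-hand thread, 16 mm a turn: clockwise from above moves knob and foot down. About 0.05 N m when free; 0.5 to 2 rad clockwise of its start the foot bottoms on the lid (torque then rises some 2 N m per rad). It stays where it is left.
- screw_grip (a point): On the orange screw's axis, a good height to grip: 36 mm above the underside of its skirt, 13 mm below the bar's top, 143 to 148 mm above the bench at the start. The x axis lies along the bar and turns with it; z up.
- spindle: The lid screw's heavy steel spindle, which carries the orange knob and at its lower end, under the bridge, a round steel foot of 32 mm diameter. Does not turn in this reading, only rises and sinks. Origin at the centre of the foot's underside.
- foot (a point): Centre of the underside of the lid screw's foot; z up.
- mould: The split aluminium candle mould, 84 mm diameter, with a pale round lid 88 mm across, fixed in the press under the bridge. Origin on its axis, 56 mm below the lid's upper face. Its height differs by up to 2 mm from time to time.
- lid_top (a point): Centre of the upper face of the mould's lid; z up.
- tellpin (a joint): The green tell-tale pin of 12 mm diameter, upright in the clamp housing's top 70 mm from the red knob's axis on the press's +x side. Value is its rise in m: about 0 (nearly flush) while the clamp runs free, sinks to about -0.007 as the knob climbs the detent, springs up to about +0.012 when the knob has clicked into its notch.
- bottle: Clear water bottle with a blue cap, 76 mm diameter, 210 mm tall, standing; bystander. Origin under its centre.
- candle: Pale pillar candle with a green foot, 85 mm diameter, 95 mm tall; bystander. Origin under its centre.
- jar: Glass jar with a metal lid, 80 mm diameter, 120 mm tall; bystander. Origin under its centre.
- dispenser: Orange tape dispenser with a black roll, 60 x 120 x 70 mm; bystander. Origin under its centre.

How it is judged (in metres and radians):
On the way, in this order (a step that is already met when the one before it is completed fails the run):
1. the red clamp knob has clicked into its notch (green pin up by more than 8 mm) (value of joint tellpin above 0.008 m), for 0.3 s.
2. with the clamp clicked, the lid screw's foot bottoms on the mould's lid (more than 15 N) (value of joint tellpin above 0.008 m and contact force between spindle and mould above 15 N), for 0.1 s.
At the end, for the whole second after the job is handed in: The green pin is up (more than 8 mm), so the red knob rests in its notch; the lid screw stands still, backed off a quarter turn from the lid (foot 4 mm clear, between 2.67 and 5.33 mm, that is 60 to 120 degrees) (value of joint tellpin above 0.008 m and z of foot in the frame of lid_top between 0.00267 and 0.00533 m and linear speed of spindle below 0.003 m/s); the robot touches nothing.
It fails at once if a bystander is shifted by more than 20 mm or tipped (distance of any of bottle, candle, jar, dispenser from where it was at the start of the episode above 0.02 m or angle between any of bottle, candle, jar's own z axis and vertical above 0.5 rad).
It also fails if it takes over 72 s, if anything falls off the work surface, if the arm or the gripper's body presses on something with over 40 N, if the wrist force passes 120 N, or if a joint passes its speed limit or range.

ROBOT

A 7-joint arm with a two-finger parallel gripper is mounted at the origin on the work surface. World frame = base frame: x ahead of the robot, y to its left, z up, the work surface at z = 0. Lengths are in mm, angles in rad, forces in N, time in s.
With the tool pointing down it reaches from about 400 to 875 mm from the base axis. Payload 4.4 kg.
Tool frame: the origin (TCP) lies midway between the tips of the shut fingers; the grasp point (between the pads) lies 19 mm behind it; z points along the fingers, y is the line along which they close (so a half turn about z gives the same grasp; the last joint's range is limited). The gripper opens to 85 mm and grips with 20 to 120 N. Pads are 22 mm wide; open, the fingers measure 114 mm over their backs; the gripper's body (76 mm by 85 mm) begins 54 mm behind the grasp point. The pads swing forward as they close: fully open they stand 13 mm farther back than shut.
Start: joints at [-1.229, 0.628, 0.038, 1.517, -0.027, 0.996, -0.02], TCP at [257.762, 596.721, 231.313] pointing down, gripper open.
Joint ranges: [-3.06, 3.06], [-0.37, 2.12], [-1.25, 1.32], [0.18, 2.47], [-1.1, 4.24], [0.23, 1.98], [-2.94, 2.94]. Speed limits (rad/s): [2.57, 2.57, 3.14, 3.14, 3.14, 3.14, 3.14].

INTERFACE

Orientations are given as [roll, pitch, yaw] about the fixed x, y, z axes, in that order (R = Rz(yaw) Ry(pitch) Rx(roll)).
In Python, from cell import read_state, get_image, finish_job gives the robot as it stands.
- The arm moves only by the tool send_rows, never from a script. Its argument "series" is a list of rows, each an object of numbers: "ax", "ay", "az": the turn, a rotation vector about the tool's x, y, z in rad; "dx", "dy", "dz": the shift along the tool's x, y, z in cm; "hand": the closure, from 0 (fully open) to 1 (shut). In form: [{"ax": .., "ay": .., "az": .., "dx": .., "dy": .., "dz": .., "hand": ..}, ...]. A call has 1 to 10 rows; each row is the pose to reach, as a shift and turn from the pose commanded when the call began, along the tool's axes at that moment; what a row does not reach only later rows make up. A row lasts 1/10 s, in which the tool goes at most 50 mm and 8.59 degrees, less where a joint would pass 70% of its speed; a pose out of reach is approached as far as the arm can. A call with a gripper value outside its range is refused whole. The fingers move at their own pace and stop on an object; the grip force is fixed at half the most. Time passes only in rows, so rows that repeat a pose let the fingers close. It gives the time, the measured TCP pose, the force, the opening and the grip force at its end, in the units of the state.
- read_state(): the state, without advancing time (a new reading comes with each control period).
- get_image(name): name is "scene" or "top" or "wrist"; returns a dict with "pixels" (400x640x3 uint8, red, green, blue), "mtx" (3x3 intrinsics, pixels), "R" (3x3) and "t" (3): a world point X has camera coordinates R X + t. Camera axes: x right, y down, z forward; pixel columns grow to the right and rows downward; lengths in mm; the calibration is good to about 2 mm. A picture is of the moment at which its call begins. There is no depth.
- finish_job(): hands the job in; it is judged then, once.
The state is a dict: "clock": time; "qpos": joint angles; "qd": joint speeds; "tau": joint torques, N m; "eef_pos": TCP position; "tool_rot": TCP orientation; "force": force on the tool from outside, world axes, zero at the start; "torque": the same for the moment, N m; "width": finger opening in mm; "gripper_force": force on a finger pad.
Only numpy, scipy, OpenCV 4.12 (cv2) and the standard library are available. Lean on these libraries where they do the work, as an engineer would, in place of code of your own. Each camera call takes 0.05 s, during which the arm holds its last target. There are 200 camera calls.

## Working session

There is one attempt and no reset: what is moved stays moved. The work goes in short steps, Python scripts to look and compute and a tool call to move; the robot and the scene stay as the last step left them, time stands still between calls to the robot, and variables do not carry over. Pictures are saved under pics/ and viewed, at most 10 in all, crops included, and the job is handed in when it is done.

Besides the shell and the picture viewer there is one more tool, called as name(argument=value, ...) on one line, values as JSON. send_rows: Moves the arm, as the interface text tells. Its arguments: {"type":"object","properties":{"series":{"type":"array","items":{"type":"object","properties":{"ax":{"type":"number"},"ay":{"type":"number"},"az":{"type":"number"},"dx":{"type":"number"},"dy":{"type":"number"},"dz":{"type":"number"},"hand":{"type":"number"}}}}},"required":["series"]}

```bash
mkdir -p pics; cat > h.py <<'E'
import numpy as np, cv2
from cell import read_state,get_image,finish_job
def snap(n,f):
    d=get_image(n); cv2.imwrite(f,cv2.cvtColor(np.asarray(d["pixels"],np.uint8),cv2.COLOR_RGB2BGR))
    np.savez(f[:-4],**{k:np.array(v) for k,v in d.items() if not isinstance(v,str)}); return d
def back(d,u,v,z):
    K,R,t=[np.array(d[k],float) for k in("mtx","R","t")]
    r=R.T@np.linalg.inv(K)@[u,v,1]; c=-R.T@t.reshape(3); return c+r*(z-c[2])/r[2]
def proj(d,X):
    K,R,t=[np.array(d[k],float) for k in("mtx","R","t")]
    p=K@(R@np.array(X,float)+t.reshape(3)); return p[:2]/p[2]
E
python3 - <<'E'
from h import *
s=read_state(); print(s)
for n in("top","scene"):
    d=snap(n,f"pics/{n}0.png"); print(n,-np.array(d["R"]).T@np.array(d["t"]).reshape(3))
E
```

```text
{'clock': 0.0, 'qpos': array([-1.22876648,  0.62931466,  0.03846872,  1.51840608, -0.0269943 ,
        0.99631428, -0.02001758]), 'qd': array([-0.00174129, -0.00141183, -0.00012825, -0.00018604, -0.00043102,
       -0.00155143, -0.00061763]), 'tau': array([-2.54666829e-04, -5.63404119e+01,  1.22622963e+00, -1.93448675e+01,
        1.10331227e-02,  1.06277075e-02, -6.18609931e-06]), 'eef_pos': array([257.53480253, 596.09834183, 230.39781737]), 'tool_rot': array([-3.13966956e+00,  4.52582910e-05,  2.73372587e+00]), 'force': array([0.39555538, 0.75885087, 0.37658172]), 'torque': array([ 0.03902144, -0.00928152, -0.00305296]), 'gripper_force': 0.0, 'width': 85.4155174997711}
top [ 242.28882     -40.07178503 1309.74885663]
scene [ 927.12647238 -705.32097799 1233.54873468]
```

View pics/top0.png

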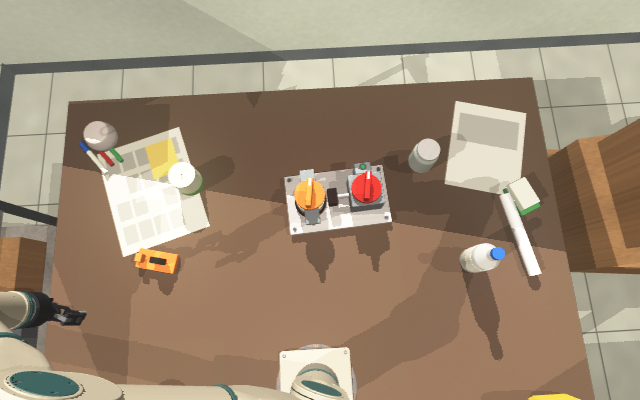

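View pics/scene0.png

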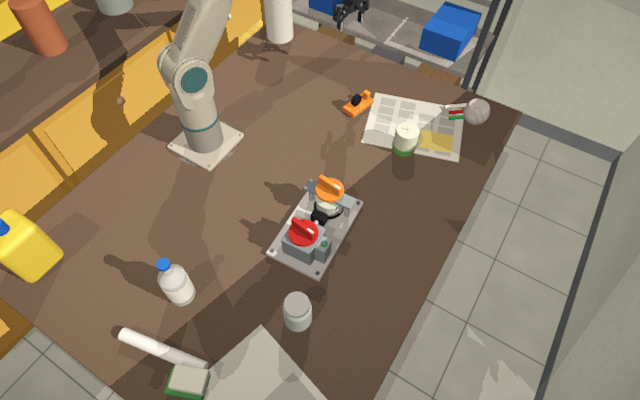

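The top view shows the press near (338,198), the red knob at (367,188), the orange knob at (310,195) and the green pin at (362,166). I'll enlarge that area.

```bash
python3 - <<'E'
from h import *
a=cv2.imread("pics/top0.png")[155:240,275:400]; b=cv2.imread("pics/scene0.png")[170:285,255:375]
a=cv2.resize(a,None,fx=6,fy=6,interpolation=cv2.INTER_CUBIC); cv2.imwrite("pics/topc.png",a)
d=np.load("pics/top0.npz")
for n,u,v,z in(("red",367,188,110),("or",310,195,115)): print(n,back(d,u,v,z).round(1))
E
```

```text
red [ 556.  -185.2  110. ]
or [543.1 -15.5 115. ]
```

View pics/topc.png

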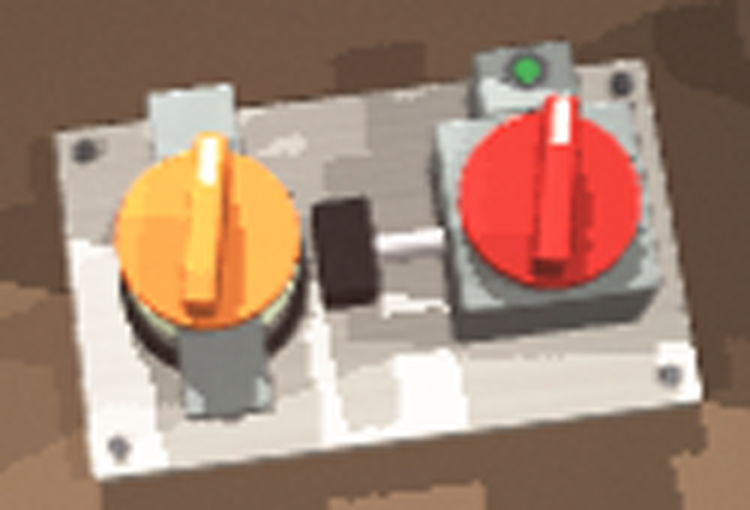

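```bash
python3 - <<'E'
from h import *
d=np.load("pics/top0.npz")
P=lambda u,v,z: back(d,275+u/6-.4,155+v/6-.4,z)[:2]
c=[P(57,132,20),P(643,60,20),P(702,400,20),P(97,478,20)]
print("corners",np.round(c,1),"ctr",np.mean(c,0)); 
r=P(549,200,114);o=P(209,239,121);print("red",r,"or",o,np.linalg.norm(r-o),"mid",(r+o)/2)
v=o-r;print("press yaw",np.degrees(np.arctan2(-v[0],v[1])), "edge yaw", np.degrees(np.arctan2(c[1][1]-c[0][1],c[1][0]-c[0][0]))+90)
for n,a,b,z in(("red",(562,98),(552,265),151),("or",(212,138),(200,305),158)):
    A,B=P(*a,z),P(*b,z);w=A-B;print(n,A,B,np.linalg.norm(w),"ctr",(A+B)/2,"deg",np.degrees(np.arctan2(w[1],w[0])))
s=read_state();print(s["tool_rot"],s["qpos"])
g=snap("wrist","pics/w.png")
print("cam in world",-np.array(g["R"]).T@np.array(g["t"]).reshape(3))
E
```

```text
corners [[ 632.7   66.5]
 [ 654.8 -250.2]
 [ 467.7 -264.1]
 [ 445.    52.3]] ctr [550.06013091 -98.87239747]
red [ 555.29120516 -182.09835518] or [543.42084915 -14.02764492] 168.48937354536366 mid [549.35602716 -98.06300005]
press yaw 4.039929461812909 edge yaw 4.000412854599318
red [ 596.0127665  -188.12573115] [ 513.69970374 -176.51548788] 83.1278416073776 ctr [ 554.85623512 -182.32060952] deg -8.028596246368272
or [583.63749107 -18.72543495] [502.36249616  -9.03838012] 81.85025246090422 ctr [542.99999362 -13.88190753] deg -6.79694054963402
[-3.13991140e+00  7.99610678e-07  2.73381143e+00] [-1.22879455  0.62926476  0.03841907  1.51825835 -0.02700137  0.99626778
 -0.0199997 ]
cam in world [182.90074788 628.072608   371.56324399]
```

The press is centred at about (549.7, -98.5) with yaw 4°. That puts the red axis at (555.6, -183.3) and the orange axis at (543.7, -13.7). The bars head roughly -8° and -7°. I'll fly to a hover above red.

send_rows(series=[{"dx":-58.3,"dy":-59.7,"az":-0.27,"hand":0},{"dx":-58.3,"dy":-59.7,"az":-0.27,"hand":0},{"dx":-58.3,"dy":-59.7,"az":-0.27,"hand":0},{"dx":-58.3,"dy":-59.7,"az":-0.27,"hand":0},{"dx":-58.3,"dy":-59.7,"az":-0.27,"hand":0},{"dx":-58.3,"dy":-59.7,"az":-0.27,"hand":0},{"dx":-58.3,"dy":-59.7,"az":-0.27,"hand":0},{"dx":-58.3,"dy":-59.7,"az":-0.27,"hand":0},{"dx":-58.3,"dy":-59.7,"az":-0.27,"hand":0},{"dx":-58.3,"dy":-59.7,"az":-0.27,"hand":0}])

```text
invalid input at $.series[0]: expected keys ax, ay, az, dx, dy, dz, hand
```

send_rows(series=[{"ax":0,"ay":0,"dz":0,"dx":-58.3,"dy":-59.7,"az":-0.27,"hand":0},{"ax":0,"ay":0,"dz":0,"dx":-58.3,"dy":-59.7,"az":-0.27,"hand":0},{"ax":0,"ay":0,"dz":0,"dx":-58.3,"dy":-59.7,"az":-0.27,"hand":0},{"ax":0,"ay":0,"dz":0,"dx":-58.3,"dy":-59.7,"az":-0.27,"hand":0},{"ax":0,"ay":0,"dz":0,"dx":-58.3,"dy":-59.7,"az":-0.27,"hand":0},{"ax":0,"ay":0,"dz":0,"dx":-58.3,"dy":-59.7,"az":-0.27,"hand":0},{"ax":0,"ay":0,"dz":0,"dx":-58.3,"dy":-59.7,"az":-0.27,"hand":0},{"ax":0,"ay":0,"dz":0,"dx":-58.3,"dy":-59.7,"az":-0.27,"hand":0},{"ax":0,"ay":0,"dz":0,"dx":-58.3,"dy":-59.7,"az":-0.27,"hand":0},{"ax":0,"ay":0,"dz":0,"dx":-58.3,"dy":-59.7,"az":-0.27,"hand":0}])

```text
clock: 1.15
eef_pos: [436.9, 127.9, 231.4]
tool_rot: [3.141, 0.0, 3.004]
force: [1.2, 0.1, 0.6]
width: 85.4
gripper_force: 0.0
```

```bash
python3 - <<'E'
from h import *
s=read_state();print(s["clock"],s["eef_pos"],s["tool_rot"],s["qpos"].round(2))
E
```

```text
1.15 [436.92320852 127.87319808 231.38389388] [3.14139199e+00 2.12676612e-04 3.00403029e+00] [-0.35  0.35  0.    2.04 -0.    0.75  1.09]
```

send_rows(series=[{"ax":0,"ay":0,"dz":0,"dx":-16.0,"dy":-29.2,"az":0,"hand":0},{"ax":0,"ay":0,"dz":0,"dx":-16.0,"dy":-29.2,"az":0,"hand":0},{"ax":0,"ay":0,"dz":0,"dx":-16.0,"dy":-29.2,"az":0,"hand":0},{"ax":0,"ay":0,"dz":0,"dx":-16.0,"dy":-29.2,"az":0,"hand":0},{"ax":0,"ay":0,"dz":0,"dx":-16.0,"dy":-29.2,"az":0,"hand":0},{"ax":0,"ay":0,"dz":0,"dx":-16.0,"dy":-29.2,"az":0,"hand":0},{"ax":0,"ay":0,"dz":0,"dx":-16.0,"dy":-29.2,"az":0,"hand":0},{"ax":0,"ay":0,"dz":0,"dx":-16.0,"dy":-29.2,"az":0,"hand":0},{"ax":0,"ay":0,"dz":0,"dx":-16.0,"dy":-29.2,"az":0,"hand":0},{"ax":0,"ay":0,"dz":0,"dx":-16.0,"dy":-29.2,"az":0,"hand":0}])

```text
clock: 2.15
eef_pos: [554.6, -179.7, 231.0]
tool_rot: [3.14, -0.001, 3.006]
force: [-0.4, 0.1, -0.5]
width: 85.5
gripper_force: 0.0
```

```bash
python3 - <<'E'
from h import *
snap("wrist","pics/w1.png")
s=read_state();print(s["clock"],s["eef_pos"],s["tool_rot"],s["qpos"].round(2),s["torque"])
E
```

```text
2.2 [ 554.68594874 -179.45105663  231.1532419 ] [ 3.14047372e+00 -8.38705446e-04  3.00616575e+00] [ 0.24  0.53  0.04  1.71 -0.03  0.9   1.73] [ 0.00232926 -0.00882821 -0.01598837]
```

View pics/w1.png

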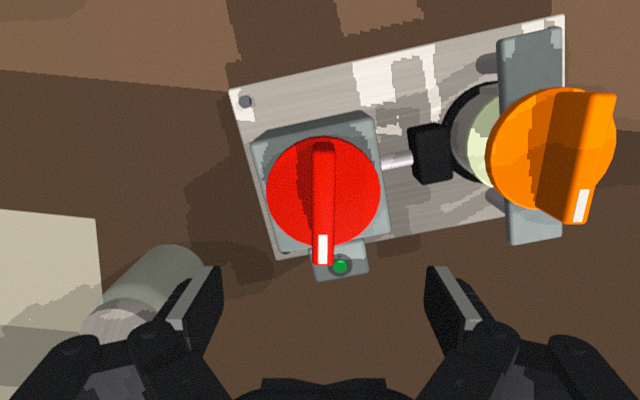

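The wrist view shows the red disc centred near (323,191), with the bar running from (324,142) to (323,264), almost in line with the tool. The orange bar runs from (591,95) to (575,222).

```bash
python3 - <<'E'
from h import *
d=np.load("pics/w1.npz")
print("disc",back(d,323,191,114)[:2])
A,B=back(d,324,141,151),back(d,322.5,265,151)
print(A,B,np.linalg.norm(A-B),"ctr",(A+B)/2,np.degrees(np.arctan2(*(B-A)[1::-1])))
for z in(156,159,161):
    A,B=back(d,591,94,z),back(d,575,223,z)
    print(z,A,B,np.linalg.norm(A-B),"ctr",(A+B)/2,np.degrees(np.arctan2(*(B-A)[1::-1])))
c=[back(d,u,v,20)[:2] for u,v in((230,90),(564,15))];print(c)
print("pin",back(d,340,266,101))
E
```

```text
disc [ 551.81889461 -179.98327341]
[ 508.18452381 -173.34985184  151.        ] [ 594.83514419 -186.23639474  151.        ] 87.60361293960717 ctr [ 551.509834   -179.79312329  151.        ] -8.458938524578803
156 [501.37243483 -13.23659388 156.        ] [583.90763051 -15.49570253 156.        ] 82.56610744811198 ctr [542.64003267 -14.3661482  156.        ] -1.5678775602630222
159 [500.99400432 -15.40183687 159.        ] [582.38377331 -17.62959353 159.        ] 81.42025175111668 ctr [541.68888882 -16.5157152  159.        ] -1.5678775602630257
161 [500.74171732 -16.8453322  161.        ] [581.36786851 -19.05218752 161.        ] 80.65634795311986 ctr [541.05479292 -17.94875986 161.        ] -1.5678775602630133
[array([ 467.76055151, -258.46475515]), array([445.38724099,  53.91924065])]
pin [ 625.16159824 -175.15185002  101.        ]
```

send_rows(series=[{"ax":0,"ay":0,"az":-0.01,"dx":0.1,"dy":-0.2,"dz":4,"hand":0},{"ax":0,"ay":0,"az":-0.01,"dx":0.1,"dy":-0.2,"dz":7.5,"hand":0},{"ax":0,"ay":0,"az":-0.01,"dx":0.1,"dy":-0.2,"dz":10,"hand":0},{"ax":0,"ay":0,"az":-0.01,"dx":0.1,"dy":-0.2,"dz":11.2,"hand":0},{"ax":0,"ay":0,"az":-0.01,"dx":0.1,"dy":-0.2,"dz":11.2,"hand":0.4},{"ax":0,"ay":0,"az":-0.01,"dx":0.1,"dy":-0.2,"dz":11.2,"hand":0.5},{"ax":0,"ay":0,"az":-0.01,"dx":0.1,"dy":-0.2,"dz":11.2,"hand":0.6},{"ax":0,"ay":0,"az":-0.01,"dx":0.1,"dy":-0.2,"dz":11.2,"hand":0.7}])

```text
clock: 3.0
eef_pos: [554.6, -183.5, 120.7]
tool_rot: [-3.141, 0.002, 3.014]
force: [-0.5, -0.6, -0.2]
width: 28.2
gripper_force: 0.0
```

```bash
python3 - <<'E'
from h import *
snap("wrist","pics/w2.png")
s=read_state();print(s["clock"],s["eef_pos"],s["tool_rot"],s["qpos"].round(2),s["force"],s["torque"],s["width"])
E
```

```text
3.05 [ 554.36801597 -183.46970222  120.43971817] [-3.14130257e+00  2.04092132e-03  3.01372011e+00] [ 0.25  0.67  0.03  1.81 -0.03  0.65  1.75] [ 0.42837492 -0.31187627 -0.19316521] [-0.00583766  0.00074494 -0.04502388] 25.84229230571677
```

View pics/w2.png

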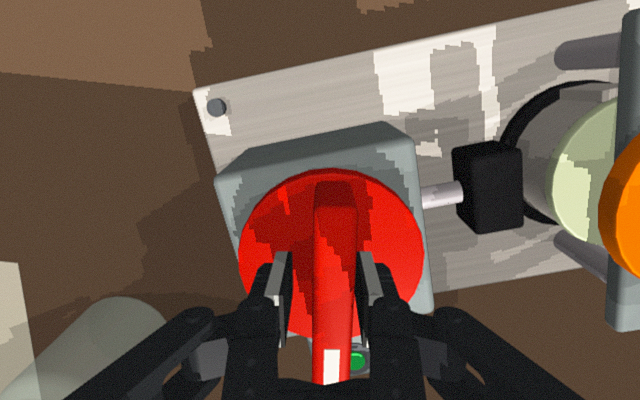

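The bar sits about 10 px to the right of the pad centre (roughly 1.5 mm). I'll correct that and close.

send_rows(series=[{"ax":0,"ay":0,"az":0,"dx":0.05,"dy":0.15,"dz":0.1,"hand":0.7},{"ax":0,"ay":0,"az":0,"dx":0.05,"dy":0.15,"dz":0.1,"hand":0.8},{"ax":0,"ay":0,"az":0,"dx":0.05,"dy":0.15,"dz":0.1,"hand":1},{"ax":0,"ay":0,"az":0,"dx":0.05,"dy":0.15,"dz":0.1,"hand":1},{"ax":0,"ay":0,"az":0,"dx":0.05,"dy":0.15,"dz":0.1,"hand":1},{"ax":0,"ay":0,"az":0,"dx":0.05,"dy":0.15,"dz":0.1,"hand":1}])

```text
clock: 3.65
eef_pos: [553.5, -179.8, 118.7]
tool_rot: [3.14, -0.0, 3.015]
force: [-1.0, 4.4, 5.7]
width: 15.4
gripper_force: 58.8
```

```bash
python3 - <<'E'
from h import *
s=read_state();print(s["clock"],s["eef_pos"],s["tool_rot"],s["qpos"].round(2),s["force"],s["torque"],s["width"])
E
```

```text
3.65 [ 553.53294636 -179.82121263  118.72455308] [ 3.13953787e+00 -3.86892435e-04  3.01524381e+00] [ 0.25  0.68  0.03  1.81 -0.04  0.65  1.74] [-1.02106893  4.40660929  5.65733904] [0.92358202 0.25120542 0.09554007] 15.379649814017204
```

send_rows(series=[{"ax":0,"ay":0,"az":0.1,"dx":0,"dy":0,"dz":0,"hand":1},{"ax":0,"ay":0,"az":0.2,"dx":0,"dy":0,"dz":0,"hand":1},{"ax":0,"ay":0,"az":0.3,"dx":0,"dy":0,"dz":0,"hand":1},{"ax":0,"ay":0,"az":0.4,"dx":0,"dy":0,"dz":0,"hand":1},{"ax":0,"ay":0,"az":0.5,"dx":0,"dy":0,"dz":0,"hand":1},{"ax":0,"ay":0,"az":0.6,"dx":0,"dy":0,"dz":0,"hand":1},{"ax":0,"ay":0,"az":0.6,"dx":0,"dy":0,"dz":0,"hand":1}])

```text
clock: 4.35
eef_pos: [554.2, -178.3, 118.7]
tool_rot: [3.139, -0.002, 2.414]
force: [-0.4, 6.9, 5.9]
width: 15.0
gripper_force: 58.9
```

```bash
cat > st.py <<'E'
from h import *
import sys
s=read_state();print(s["clock"],s["eef_pos"].round(1),s["tool_rot"].round(3),"q7",s["qpos"][6].round(3),"F",s["force"].round(1),"T",s["torque"].round(3),s["width"])
for n,c in (("scene",(255,200,375,300)),("top",(340,150,400,215))):
    d=snap(n,f"pics/{n}_{sys.argv[1]}.png"); im=np.asarray(d["pixels"],np.uint8)[c[1]:c[3],c[0]:c[2]]
    h=cv2.cvtColor(im,cv2.COLOR_RGB2HSV); m=cv2.inRange(h,(50,110,50),(80,255,255)); y,x=np.nonzero(m)
    print(n,len(x),(x.mean()+c[0],y.mean()+c[1],y.min()+c[1],y.max()+c[1]) if len(x) else "")
E
python3 st.py a; python3 - <<'E'
import cv2,numpy as np
a=cv2.imread("pics/scene_a.png")[190:290,255:375];b=cv2.imread("pics/scene0.png")[190:290,255:375]
cv2.imwrite("pics/c1.png",cv2.resize(np.vstack([np.hstack([a,b])]),None,fx=3.3,fy=3.3,interpolation=2))
E
```

```text
4.35 [ 554.2 -178.3  118.7] [ 3.139e+00 -2.000e-03  2.414e+00] q7 1.307 F [-0.4  6.9  5.9] T [ 1.388  0.014 -0.013] 15.002773176224883
scene 10 (np.float64(323.8), np.float64(243.0), np.int64(242), np.int64(244))
top 0
```

View pics/c1.png

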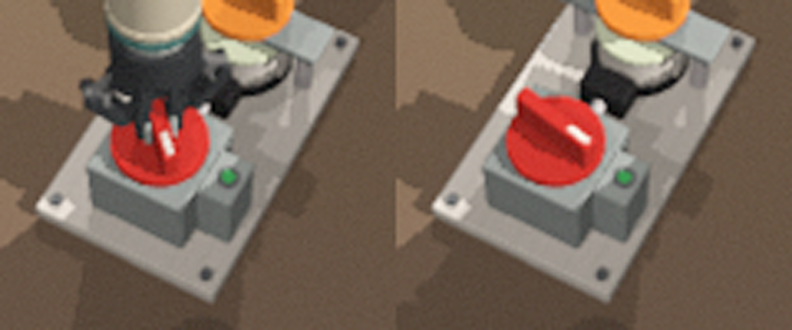

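send_rows(series=[{"ax":0,"ay":0,"az":0.1,"dx":0.1,"dy":0.1,"dz":0,"hand":1},{"ax":0,"ay":0,"az":0.2,"dx":0.1,"dy":0.1,"dz":0,"hand":1},{"ax":0,"ay":0,"az":0.3,"dx":0.1,"dy":0.1,"dz":0,"hand":1},{"ax":0,"ay":0,"az":0.3,"dx":0.1,"dy":0.1,"dz":0,"hand":1}])

```text
clock: 4.85
eef_pos: [554.8, -177.8, 118.7]
tool_rot: [3.139, -0.001, 2.114]
force: [1.7, 5.3, 3.2]
width: 15.2
gripper_force: 58.9
```

```bash
python3 st.py b; python3 - <<'E'
from h import *
d=np.load("pics/scene0.npz");p=back(d,323.8,243,101);print(p,proj(d,p+[0,0,12]),proj(d,p-[0,0,7]))
E
```

```text
4.85 [ 554.8 -177.8  118.7] [ 3.139e+00 -1.000e-03  2.114e+00] q7 1.087 F [1.7 5.3 3.2] T [ 1.055 -0.245 -0.074] 15.239131681512612
scene 10 (np.float64(323.8), np.float64(243.0), np.int64(242), np.int64(244))
top 0 
[ 624.55209585 -172.43094213  101.        ] [323.88748646 241.03638183] [323.74959063 244.13142926]
```

send_rows(series=[{"ax":0,"ay":0,"az":0.1,"dx":0,"dy":0,"dz":0,"hand":1},{"ax":0,"ay":0,"az":0.2,"dx":0,"dy":0,"dz":0,"hand":1},{"ax":0,"ay":0,"az":0.2,"dx":0,"dy":0,"dz":0,"hand":1}])

```text
clock: 5.25
eef_pos: [555.3, -177.6, 118.8]
tool_rot: [3.138, -0.002, 1.914]
force: [2.4, 6.8, 2.8]
width: 15.2
gripper_force: 58.9
```

```bash
python3 st.py c
```

```text
5.25 [ 555.3 -177.6  118.8] [ 3.138e+00 -2.000e-03  1.914e+00] q7 0.941 F [2.4 6.8 2.8] T [ 1.137 -0.473 -0.067] 15.218655184518983
scene 10 (np.float64(323.8), np.float64(243.0), np.int64(242), np.int64(244))
top 0
```

send_rows(series=[{"ax":0,"ay":0,"az":0.1,"dx":0,"dy":0,"dz":0,"hand":1},{"ax":0,"ay":0,"az":0.2,"dx":0,"dy":0,"dz":0,"hand":1},{"ax":0,"ay":0,"az":0.2,"dx":0,"dy":0,"dz":0,"hand":1}])

```text
clock: 5.65
eef_pos: [555.9, -177.4, 118.7]
tool_rot: [3.138, -0.002, 1.714]
force: [2.8, 6.2, 2.5]
width: 15.4
gripper_force: 58.8
```

```bash
python3 st.py d
```

```text
5.65 [ 555.9 -177.4  118.7] [ 3.138e+00 -2.000e-03  1.714e+00] q7 0.795 F [2.8 6.2 2.5] T [ 1.187 -0.618 -0.091] 15.449480292286484
scene 10 (np.float64(323.8), np.float64(243.0), np.int64(242), np.int64(244))
top 0
```

send_rows(series=[{"ax":0,"ay":0,"az":0.1,"dx":0,"dy":0,"dz":0,"hand":1},{"ax":0,"ay":0,"az":0.2,"dx":0,"dy":0,"dz":0,"hand":1},{"ax":0,"ay":0,"az":0.2,"dx":0,"dy":0,"dz":0,"hand":1}])

```text
clock: 6.05
eef_pos: [556.4, -177.4, 118.8]
tool_rot: [3.137, -0.003, 1.515]
force: [5.8, 6.8, 2.5]
width: 15.3
gripper_force: 58.8
```

```bash
python3 st.py e
```

```text
6.05 [ 556.4 -177.4  118.8] [ 3.137e+00 -3.000e-03  1.515e+00] q7 0.647 F [5.8 6.8 2.5] T [ 1.151 -0.905  0.055] 15.250254871062902
scene 10 (np.float64(323.8), np.float64(243.0), np.int64(242), np.int64(244))
top 0
```

send_rows(series=[{"ax":0,"ay":0,"az":0.1,"dx":0,"dy":0,"dz":0,"hand":1},{"ax":0,"ay":0,"az":0.2,"dx":0,"dy":0,"dz":0,"hand":1},{"ax":0,"ay":0,"az":0.2,"dx":0,"dy":0,"dz":0,"hand":1}])

```text
clock: 6.45
eef_pos: [557.0, -177.5, 118.8]
tool_rot: [3.137, -0.003, 1.315]
force: [6.5, 5.6, 0.6]
width: 15.0
gripper_force: 58.8
```

```bash
python3 st.py f
```

```text
6.45 [ 557.  -177.5  118.8] [ 3.137e+00 -3.000e-03  1.315e+00] q7 0.498 F [6.5 5.6 0.6] T [ 1.145 -1.1   -0.065] 14.954655060857004
scene 0 
top 0
```

The green pin has disappeared, so it has probably sunk and the knob is climbing the detent. I'll take small steps from here.

send_rows(series=[{"ax":0,"ay":0,"az":0.05,"dx":0.1,"dy":0.1,"dz":0,"hand":1},{"ax":0,"ay":0,"az":0.12,"dx":0.1,"dy":0.1,"dz":0,"hand":1},{"ax":0,"ay":0,"az":0.12,"dx":0.1,"dy":0.1,"dz":0,"hand":1}])

```text
clock: 6.85
eef_pos: [557.3, -177.6, 118.7]
tool_rot: [3.138, -0.003, 1.194]
force: [3.7, 4.6, 3.6]
width: 15.4
gripper_force: 59.4
```

```bash
python3 st.py g
```

```text
6.85 [ 557.3 -177.6  118.7] [ 3.138e+00 -3.000e-03  1.194e+00] q7 0.406 F [3.7 4.6 3.6] T [ 0.874 -0.653  0.025] 15.448183760004799
scene 0 
top 0
```

send_rows(series=[{"ax":0,"ay":0,"az":0.05,"dx":0,"dy":0,"dz":0,"hand":1},{"ax":0,"ay":0,"az":0.1,"dx":0,"dy":0,"dz":0,"hand":1},{"ax":0,"ay":0,"az":0.1,"dx":0,"dy":0,"dz":0,"hand":1}])

```text
clock: 7.25
eef_pos: [557.6, -177.7, 118.8]
tool_rot: [3.138, -0.003, 1.095]
force: [5.2, 4.8, 0.4]
width: 15.5
gripper_force: 59.0
```

```bash
python3 st.py h; python3 - <<'E'
import cv2,numpy as np
a,b=[cv2.imread(f"pics/scene_{c}.png")[190:290,255:375] for c in "eh"]
cv2.imwrite("pics/c2.png",cv2.resize(np.hstack([a,b]),None,fx=3.3,fy=3.3,interpolation=2))
E
```

```text
7.25 [ 557.6 -177.7  118.8] [ 3.138e+00 -3.000e-03  1.095e+00] q7 0.331 F [5.2 4.8 0.4] T [ 0.842 -0.969 -0.108] 15.479785171758369
scene 0 
top 0
```

View pics/c2.png

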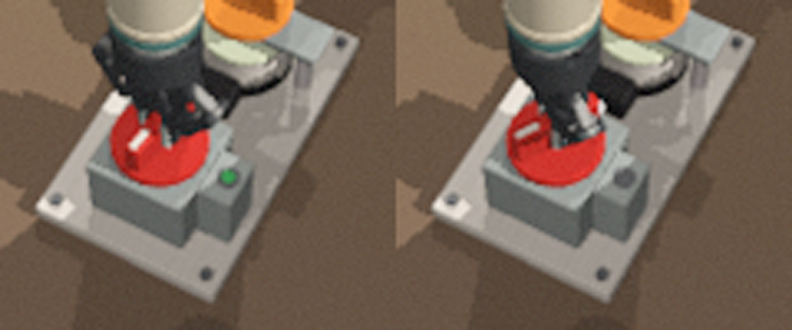

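The right-hand crop, at about (625,178), shows the pin sunk into its hole. The knob is still climbing, so I'll continue.

send_rows(series=[{"ax":0,"ay":0,"az":0.05,"dx":0,"dy":0,"dz":0,"hand":1},{"ax":0,"ay":0,"az":0.1,"dx":0,"dy":0,"dz":0,"hand":1},{"ax":0,"ay":0,"az":0.1,"dx":0,"dy":0,"dz":0,"hand":1}])

```text
clock: 7.65
eef_pos: [557.8, -177.8, 118.7]
tool_rot: [3.138, -0.004, 0.994]
force: [7.2, 5.1, 0.0]
width: 15.7
gripper_force: 58.9
```

```bash
python3 st.py i
```

```text
7.65 [ 557.8 -177.8  118.7] [ 3.138 -0.004  0.994] q7 0.254 F [7.2 5.1 0. ] T [ 0.92  -1.029 -0.143] 15.709002957014638
scene 10 (np.float64(323.8), np.float64(243.0), np.int64(242), np.int64(244))
top 0
```

send_rows(series=[{"ax":0,"ay":0,"az":0.05,"dx":0,"dy":0,"dz":0,"hand":1},{"ax":0,"ay":0,"az":0.05,"dx":0,"dy":0,"dz":0,"hand":1}])

```text
clock: 7.95
eef_pos: [557.9, -177.9, 118.8]
tool_rot: [3.138, -0.004, 0.944]
force: [6.7, 4.0, 0.6]
width: 15.4
gripper_force: 58.8
```

```bash
python3 st.py j
```

```text
7.95 [ 557.9 -177.9  118.8] [ 3.138 -0.004  0.944] q7 0.216 F [6.7 4.  0.6] T [ 0.717 -1.113 -0.361] 15.404080059767814
scene 14 (np.float64(323.7142857142857), np.float64(242.5), np.int64(241), np.int64(244))
top 0
```

send_rows(series=[{"ax":0,"ay":0,"az":0.06,"dx":0,"dy":0,"dz":0,"hand":1},{"ax":0,"ay":0,"az":0.06,"dx":0,"dy":0,"dz":0,"hand":1}])

```text
clock: 8.25
eef_pos: [558.1, -178.0, 118.8]
tool_rot: [3.138, -0.004, 0.885]
force: [6.6, 3.7, 0.1]
width: 15.2
gripper_force: 59.0
```

```bash
python3 st.py k;  python3 - <<'E'
import cv2,numpy as np
a,b=[cv2.imread(f"pics/scene_{c}.png")[220:270,290:350] for c in "ek"]
cv2.imwrite("pics/c3.png",cv2.resize(np.hstack([a,b]),None,fx=6,fy=6,interpolation=2))
E
```

```text
8.25 [ 558.1 -178.   118.8] [ 3.138 -0.004  0.885] q7 0.171 F [6.6 3.7 0.1] T [ 0.71  -1.185 -0.106] 15.186427208902675
scene 15 (np.float64(323.8666666666667), np.float64(242.46666666666667), np.int64(241), np.int64(244))
top 0
```

View pics/c3.png

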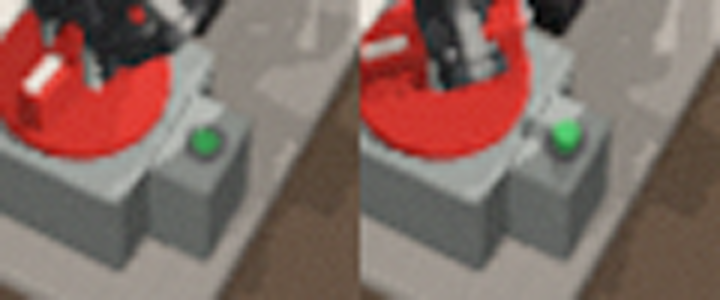

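The pin has popped up: its centre moved from y=141 to y=132 in the 6x crop. I'll release, check it, and rise.

send_rows(series=[{"ax":0,"ay":0,"az":0,"dx":0,"dy":0,"dz":0,"hand":0.5},{"ax":0,"ay":0,"az":0,"dx":0,"dy":0,"dz":0,"hand":0},{"ax":0,"ay":0,"az":0,"dx":0,"dy":0,"dz":0,"hand":0},{"ax":0,"ay":0,"az":0,"dx":0,"dy":0,"dz":0,"hand":0},{"ax":0,"ay":0,"az":0,"dx":0,"dy":0,"dz":-2,"hand":0},{"ax":0,"ay":0,"az":0,"dx":0,"dy":0,"dz":-7,"hand":0},{"ax":0,"ay":0,"az":0,"dx":0,"dy":0,"dz":-11,"hand":0},{"ax":0,"ay":0,"az":0,"dx":0,"dy":0,"dz":-11,"hand":0}])

```text
clock: 9.15
eef_pos: [557.1, -182.1, 233.8]
tool_rot: [3.132, -0.003, 0.883]
force: [0.9, -1.0, -0.2]
width: 85.4
gripper_force: 0.0
```

```bash
python3 st.py l
```

```text
9.15 [ 557.1 -182.1  233.8] [ 3.132e+00 -3.000e-03  8.830e-01] q7 0.067 F [ 0.9 -1.  -0.2] T [-0.003 -0.016 -0.04 ] 85.41243167052956
scene 15 (np.float64(323.8666666666667), np.float64(242.46666666666667), np.int64(241), np.int64(244))
top 0
```

Red is done and the pin stays up after release. Next is the hover above orange, turning the wrist back.

send_rows(series=[{"ax":0,"ay":0,"az":-0.15,"dx":4,"dy":-4,"dz":0,"hand":0},{"ax":0,"ay":0,"az":-0.3,"dx":8,"dy":-8,"dz":0,"hand":0},{"ax":0,"ay":0,"az":-0.45,"dx":12.2,"dy":-11.8,"dz":0,"hand":0},{"ax":0,"ay":0,"az":-0.6,"dx":12.2,"dy":-11.8,"dz":0,"hand":0},{"ax":0,"ay":0,"az":-0.75,"dx":12.2,"dy":-11.8,"dz":0,"hand":0},{"ax":0,"ay":0,"az":-0.9,"dx":12.2,"dy":-11.8,"dz":0,"hand":0},{"ax":0,"ay":0,"az":-1.05,"dx":12.2,"dy":-11.8,"dz":0,"hand":0},{"ax":0,"ay":0,"az":-1.2,"dx":12.2,"dy":-11.8,"dz":0,"hand":0},{"ax":0,"ay":0,"az":-1.35,"dx":12.2,"dy":-11.8,"dz":0,"hand":0},{"ax":0,"ay":0,"az":-1.48,"dx":12.2,"dy":-11.8,"dz":0,"hand":0}])

```text
clock: 10.25
eef_pos: [539.4, -10.3, 226.7]
tool_rot: [-3.139, -0.003, 2.37]
force: [-0.8, -0.6, 0.4]
width: 85.7
gripper_force: 0.0
```

send_rows(series=[{"ax":0,"ay":0,"az":-0.15,"dx":0,"dy":0,"dz":0,"hand":0},{"ax":0,"ay":0,"az":-0.3,"dx":0,"dy":0,"dz":0,"hand":0},{"ax":0,"ay":0,"az":-0.45,"dx":0,"dy":0,"dz":0,"hand":0},{"ax":0,"ay":0,"az":-0.6,"dx":0,"dy":0,"dz":0,"hand":0},{"ax":0,"ay":0,"az":-0.7,"dx":0,"dy":0,"dz":0,"hand":0},{"ax":0,"ay":0,"az":-0.7,"dx":0,"dy":0,"dz":0,"hand":0},{"ax":0,"ay":0,"az":-0.7,"dx":0,"dy":0,"dz":0,"hand":0}])

```text
clock: 10.95
eef_pos: [539.9, -10.5, 227.3]
tool_rot: [3.142, -0.002, 3.061]
force: [-0.3, -0.2, -0.1]
width: 85.4
gripper_force: 0.0
```

```bash
python3 st.py m; python3 -c "
from h import *
snap('wrist','pics/w3.png')"
```

```text
10.95 [539.9 -10.5 227.3] [ 3.142e+00 -2.000e-03  3.061e+00] q7 1.556 F [-0.3 -0.2 -0.1] T [-0.027 -0.043 -0.01 ] 85.40345153101336
scene 15 (np.float64(323.8666666666667), np.float64(242.46666666666667), np.int64(241), np.int64(244))
top 14 (np.float64(362.5), np.float64(165.5), np.int64(164), np.int64(167))
```

View pics/w3.png

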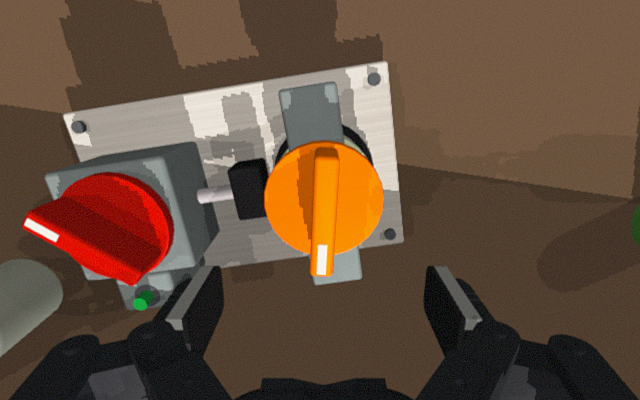

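The wrist view shows the orange bar from (326,147) to (321,275) and its disc centre near (324,199). The green pin stands up at (143,299).

```bash
python3 - <<'E'
from h import *
d=np.load("pics/w3.npz")
A,B=back(d,326.5,145,159),back(d,321,276,159)
print("disc",back(d,324,199,122)[:2],A,B,np.linalg.norm(A-B),"ctr",(A+B)/2,np.degrees(np.arctan2(*(B-A)[1::-1])))
E
```

```text
disc [540.26139602 -10.51948513] [494.28095421  -5.41058118 159.        ] [582.82311276 -15.97708803 159.        ] 89.17042619360174 ctr [538.55203349 -10.6938346  159.        ] -6.805419143149745
```

send_rows(series=[{"ax":0,"ay":0,"az":0.04,"dx":-0.4,"dy":0,"dz":4,"hand":0},{"ax":0,"ay":0,"az":0.04,"dx":-0.4,"dy":0,"dz":7.5,"hand":0},{"ax":0,"ay":0,"az":0.04,"dx":-0.4,"dy":0,"dz":9.5,"hand":0},{"ax":0,"ay":0,"az":0.04,"dx":-0.4,"dy":0,"dz":10,"hand":0.4},{"ax":0,"ay":0,"az":0.04,"dx":-0.4,"dy":0,"dz":10,"hand":0.6},{"ax":0,"ay":0,"az":0.04,"dx":-0.4,"dy":0,"dz":10,"hand":0.8},{"ax":0,"ay":0,"az":0.04,"dx":-0.4,"dy":0,"dz":10,"hand":1},{"ax":0,"ay":0,"az":0.04,"dx":-0.4,"dy":0,"dz":10,"hand":1},{"ax":0,"ay":0,"az":0.04,"dx":-0.4,"dy":0,"dz":10,"hand":1},{"ax":0,"ay":0,"az":0.04,"dx":-0.4,"dy":0,"dz":10,"hand":1}])

```text
clock: 12.1
eef_pos: [545.4, -10.8, 129.6]
tool_rot: [3.141, 0.002, 3.024]
force: [-0.8, -0.7, 7.3]
width: 14.6
gripper_force: 58.5
```

```bash
python3 st.py n
```

```text
12.1 [545.4 -10.8 129.6] [3.141e+00 2.000e-03 3.024e+00] q7 1.555 F [-0.8 -0.7  7.3] T [0.025 0.227 0.018] 14.567241344579921
scene 16 (np.float64(324.0), np.float64(242.5), np.int64(241), np.int64(244))
top 14 (np.float64(362.5), np.float64(165.28571428571428), np.int64(164), np.int64(167))
```

send_rows(series=[{"ax":0,"ay":0,"az":0.1,"dx":0,"dy":0,"dz":0.025,"hand":1},{"ax":0,"ay":0,"az":0.2,"dx":0,"dy":0,"dz":0.05,"hand":1},{"ax":0,"ay":0,"az":0.3,"dx":0,"dy":0,"dz":0.075,"hand":1},{"ax":0,"ay":0,"az":0.4,"dx":0,"dy":0,"dz":0.1,"hand":1},{"ax":0,"ay":0,"az":0.4,"dx":0,"dy":0,"dz":0.1,"hand":1}])

```text
clock: 12.7
eef_pos: [545.3, -11.4, 128.6]
tool_rot: [3.141, 0.002, 2.621]
force: [-1.4, -0.9, 8.3]
width: 15.1
gripper_force: 58.9
```

```bash
cat > s.py <<'E'
from h import *
s=read_state();print(s["clock"],s["eef_pos"].round(2),"yaw",s["tool_rot"][2].round(4),"q7",s["qpos"][6].round(3),"tau7",s["tau"][6].round(3),"F",s["force"].round(1),"T",s["torque"].round(3),s["width"])
E
python3 s.py
```

```text
12.7 [545.27 -11.38 128.56] yaw 2.6209 q7 1.268 tau7 -0.323 F [-1.4 -0.9  8.3] T [-0.312  0.255 -0.102] 15.141906106736466
```

send_rows(series=[{"ax":0,"ay":0,"az":0.07,"dx":0,"dy":0,"dz":0.02,"hand":1},{"ax":0,"ay":0,"az":0.15,"dx":0,"dy":0,"dz":0.04,"hand":1},{"ax":0,"ay":0,"az":0.15,"dx":0,"dy":0,"dz":0.04,"hand":1}])

```text
clock: 13.0
eef_pos: [545.1, -11.6, 128.2]
tool_rot: [3.141, 0.002, 2.471]
force: [-1.6, -0.6, 7.8]
width: 15.0
gripper_force: 58.9
```

```bash
python3 s.py
```

```text
13.0 [545.13 -11.59 128.17] yaw 2.4712 q7 1.161 tau7 -0.237 F [-1.6 -0.6  7.8] T [-0.372  0.393 -0.109] 14.97037434842046
```

send_rows(series=[{"ax":0,"ay":0,"az":0.07,"dx":0,"dy":0,"dz":0.02,"hand":1},{"ax":0,"ay":0,"az":0.15,"dx":0,"dy":0,"dz":0.04,"hand":1},{"ax":0,"ay":0,"az":0.15,"dx":0,"dy":0,"dz":0.04,"hand":1}])

```text
clock: 13.3
eef_pos: [545.0, -11.8, 127.8]
tool_rot: [3.141, 0.002, 2.321]
force: [-1.7, -1.0, 8.2]
width: 15.2
gripper_force: 59.0
```

```bash
python3 s.py
```

```text
13.3 [544.99 -11.77 127.78] yaw 2.3211 q7 1.053 tau7 -0.237 F [-1.7 -1.   8.2] T [-0.471  0.447 -0.118] 15.198385125103949
```

send_rows(series=[{"ax":0,"ay":0,"az":0.07,"dx":0,"dy":0,"dz":0.02,"hand":1},{"ax":0,"ay":0,"az":0.15,"dx":0,"dy":0,"dz":0.04,"hand":1},{"ax":0,"ay":0,"az":0.15,"dx":0,"dy":0,"dz":0.04,"hand":1}])

```text
clock: 13.6
eef_pos: [544.8, -11.9, 127.4]
tool_rot: [3.141, 0.001, 2.171]
force: [-3.0, -2.5, 9.1]
width: 15.6
gripper_force: 59.1
```

```bash
python3 s.py
```

```text
13.6 [544.8 -11.9 127.4] yaw 2.171 q7 0.945 tau7 -0.237 F [-3.  -2.5  9.1] T [-0.48   0.607 -0.085] 15.569612785851074
```

send_rows(series=[{"ax":0,"ay":0,"az":0.07,"dx":0,"dy":0,"dz":0.02,"hand":1},{"ax":0,"ay":0,"az":0.15,"dx":0,"dy":0,"dz":0.04,"hand":1},{"ax":0,"ay":0,"az":0.15,"dx":0,"dy":0,"dz":0.04,"hand":1}])

```text
clock: 13.9
eef_pos: [544.6, -12.0, 127.0]
tool_rot: [3.141, 0.001, 2.021]
force: [-2.6, -1.6, 9.3]
width: 15.2
gripper_force: 59.3
```

```bash
python3 s.py
```

```text
13.9 [544.6  -12.05 127.03] yaw 2.0209 q7 0.837 tau7 -0.237 F [-2.6 -1.6  9.3] T [-0.589  0.675 -0.09 ] 15.202598227819056
```

send_rows(series=[{"ax":0,"ay":0,"az":0.07,"dx":0,"dy":0,"dz":0.02,"hand":1},{"ax":0,"ay":0,"az":0.15,"dx":0,"dy":0,"dz":0.04,"hand":1},{"ax":0,"ay":0,"az":0.15,"dx":0,"dy":0,"dz":0.04,"hand":1}])

```text
clock: 14.2
eef_pos: [544.4, -12.1, 126.6]
tool_rot: [3.141, 0.001, 1.871]
force: [-3.4, -1.6, 10.1]
width: 15.4
gripper_force: 59.4
```

```bash
python3 s.py
```

```text
14.2 [544.39 -12.12 126.64] yaw 1.8709 q7 0.729 tau7 -0.238 F [-3.4 -1.6 10.1] T [-0.639  0.769 -0.087] 15.379460318911079
```

send_rows(series=[{"ax":0,"ay":0,"az":0.07,"dx":0,"dy":0,"dz":0.02,"hand":1},{"ax":0,"ay":0,"az":0.15,"dx":0,"dy":0,"dz":0.04,"hand":1},{"ax":0,"ay":0,"az":0.15,"dx":0,"dy":0,"dz":0.04,"hand":1}])

```text
clock: 14.5
eef_pos: [544.1, -12.2, 126.2]
tool_rot: [-3.141, 0.001, 1.721]
force: [-4.2, -2.3, 11.2]
width: 15.4
gripper_force: 59.5
```

```bash
python3 s.py
```

```text
14.5 [544.14 -12.19 126.23] yaw 1.7207 q7 0.62 tau7 -0.238 F [-4.2 -2.3 11.2] T [-0.595  0.967 -0.062] 15.350591137604805
```

send_rows(series=[{"ax":0,"ay":0,"az":0.07,"dx":0,"dy":0,"dz":0.02,"hand":1},{"ax":0,"ay":0,"az":0.15,"dx":0,"dy":0,"dz":0.04,"hand":1},{"ax":0,"ay":0,"az":0.15,"dx":0,"dy":0,"dz":0.04,"hand":1}])

```text
clock: 14.8
eef_pos: [543.9, -12.2, 125.8]
tool_rot: [-3.141, 0.001, 1.571]
force: [-5.4, -1.8, 11.5]
width: 15.0
gripper_force: 59.6
```

```bash
python3 s.py
```

```text
14.8 [543.89 -12.17 125.84] yaw 1.5708 q7 0.51 tau7 -0.239 F [-5.4 -1.8 11.5] T [-0.582  1.059 -0.114] 15.040800690782596
```

send_rows(series=[{"ax":0,"ay":0,"az":0.07,"dx":0,"dy":-0.1,"dz":0.02,"hand":1},{"ax":0,"ay":0,"az":0.15,"dx":0,"dy":-0.1,"dz":0.03,"hand":1},{"ax":0,"ay":0,"az":0.15,"dx":0,"dy":-0.1,"dz":0.03,"hand":1}])

```text
clock: 15.1
eef_pos: [543.7, -12.2, 125.5]
tool_rot: [3.14, 0.001, 1.421]
force: [-3.4, -1.8, 9.0]
width: 15.0
gripper_force: 59.3
```

```bash
python3 s.py
```

```text
15.1 [543.65 -12.19 125.5 ] yaw 1.421 q7 0.4 tau7 -0.244 F [-3.4 -1.8  9. ] T [-0.579  0.723 -0.09 ] 15.020470574258965
```

send_rows(series=[{"ax":0,"ay":0,"az":0.07,"dx":0,"dy":0,"dz":0.02,"hand":1},{"ax":0,"ay":0,"az":0.15,"dx":0,"dy":0,"dz":0.03,"hand":1},{"ax":0,"ay":0,"az":0.15,"dx":0,"dy":0,"dz":0.03,"hand":1}])

```text
clock: 15.4
eef_pos: [543.4, -12.1, 125.2]
tool_rot: [3.141, 0.001, 1.271]
force: [-3.0, -1.9, 9.9]
width: 14.8
gripper_force: 59.3
```

```bash
python3 s.py
```

```text
15.4 [543.39 -12.11 125.17] yaw 1.2714 q7 0.289 tau7 -0.363 F [-3.  -1.9  9.9] T [-0.569  0.829  0.037] 14.795163588315026
```

Torque is rising, so the foot has reached the lid. I'll press a bit more.

send_rows(series=[{"ax":0,"ay":0,"az":0.05,"dx":0,"dy":0,"dz":0,"hand":1},{"ax":0,"ay":0,"az":0.05,"dx":0,"dy":0,"dz":0,"hand":1}])

```text
clock: 15.6
eef_pos: [543.3, -12.1, 125.1]
tool_rot: [3.141, 0.001, 1.223]
force: [-3.4, -1.6, 9.8]
width: 14.9
gripper_force: 59.3
```

```bash
python3 s.py
```

```text
15.6 [543.32 -12.1  125.14] yaw 1.2225 q7 0.252 tau7 -0.33 F [-3.4 -1.6  9.8] T [-0.603  0.882  0.175] 14.901894453984177
```

send_rows(series=[{"ax":0,"ay":0,"az":0.05,"dx":0,"dy":0,"dz":0,"hand":1},{"ax":0,"ay":0,"az":0.05,"dx":0,"dy":0,"dz":0,"hand":1}])

```text
clock: 15.8
eef_pos: [543.2, -12.1, 125.1]
tool_rot: [3.141, 0.001, 1.173]
force: [-3.6, -3.0, 9.3]
width: 15.1
gripper_force: 59.2
```

```bash
python3 s.py
```

```text
15.8 [543.24 -12.08 125.09] yaw 1.173 q7 0.214 tau7 -0.437 F [-3.6 -3.   9.3] T [-0.558  0.834  0.2  ] 15.11304055092372
```

send_rows(series=[{"ax":0,"ay":0,"az":0.06,"dx":0,"dy":0,"dz":0,"hand":1},{"ax":0,"ay":0,"az":0.06,"dx":0,"dy":0,"dz":0,"hand":1},{"ax":0,"ay":0,"az":0.06,"dx":0,"dy":0,"dz":0,"hand":1}])

```text
clock: 16.1
eef_pos: [543.1, -12.0, 125.0]
tool_rot: [3.141, 0.001, 1.115]
force: [-3.8, -2.4, 8.9]
width: 15.1
gripper_force: 59.2
```

```bash
python3 s.py
```

```text
16.1 [543.15 -12.01 125.  ] yaw 1.1145 q7 0.17 tau7 -0.377 F [-3.8 -2.4  8.9] T [-0.568  0.824  0.398] 15.087977157352617
```

The screw has bottomed firmly, at about 0.5 N m, with contact at yaw ≈ 1.335. I'll back off to yaw ≈ 2.906, a turn of -1.79 rad.

send_rows(series=[{"ax":0,"ay":0,"az":-0.1,"dx":0,"dy":0,"dz":-0.02,"hand":1},{"ax":0,"ay":0,"az":-0.2,"dx":0,"dy":0,"dz":-0.05,"hand":1},{"ax":0,"ay":0,"az":-0.3,"dx":0,"dy":0,"dz":-0.075,"hand":1},{"ax":0,"ay":0,"az":-0.4,"dx":0,"dy":0,"dz":-0.1,"hand":1},{"ax":0,"ay":0,"az":-0.5,"dx":0,"dy":0,"dz":-0.125,"hand":1},{"ax":0,"ay":0,"az":-0.6,"dx":0,"dy":0,"dz":-0.15,"hand":1},{"ax":0,"ay":0,"az":-0.7,"dx":0,"dy":0,"dz":-0.18,"hand":1},{"ax":0,"ay":0,"az":-0.8,"dx":0,"dy":0,"dz":-0.2,"hand":1},{"ax":0,"ay":0,"az":-0.9,"dx":0,"dy":0,"dz":-0.23,"hand":1}])

```text
clock: 17.0
eef_pos: [544.5, -12.1, 127.1]
tool_rot: [3.14, 0.002, 2.017]
force: [0.3, -2.7, 1.6]
width: 15.3
gripper_force: 58.3
```

```bash
python3 s.py
```

```text
17.0 [544.47 -12.06 127.08] yaw 2.0167 q7 0.836 tau7 -0.676 F [ 0.3 -2.7  1.6] T [-0.63  -0.058 -0.065] 15.314399739556624
```

send_rows(series=[{"ax":0,"ay":0,"az":-0.1,"dx":0,"dy":0,"dz":-0.02,"hand":1},{"ax":0,"ay":0,"az":-0.2,"dx":0,"dy":0,"dz":-0.05,"hand":1},{"ax":0,"ay":0,"az":-0.3,"dx":0,"dy":0,"dz":-0.075,"hand":1},{"ax":0,"ay":0,"az":-0.4,"dx":0,"dy":0,"dz":-0.1,"hand":1},{"ax":0,"ay":0,"az":-0.5,"dx":0,"dy":0,"dz":-0.125,"hand":1},{"ax":0,"ay":0,"az":-0.6,"dx":0,"dy":0,"dz":-0.15,"hand":1},{"ax":0,"ay":0,"az":-0.7,"dx":0,"dy":0,"dz":-0.18,"hand":1},{"ax":0,"ay":0,"az":-0.8,"dx":0,"dy":0,"dz":-0.2,"hand":1},{"ax":0,"ay":0,"az":-0.89,"dx":0,"dy":0,"dz":-0.23,"hand":1},{"ax":0,"ay":0,"az":-0.89,"dx":0,"dy":0,"dz":-0.23,"hand":1}])

```text
clock: 18.0
eef_pos: [545.3, -11.0, 129.3]
tool_rot: [3.141, 0.004, 2.904]
force: [3.0, 0.3, 1.6]
width: 15.0
gripper_force: 58.9
```

```bash
python3 s.py
```

```text
18.0 [545.33 -10.97 129.34] yaw 2.9038 q7 1.472 tau7 0.422 F [3.  0.3 1.6] T [-0.059 -0.541 -0.065] 15.040173956020386
```

Now I'll release and lift clear.

send_rows(series=[{"ax":0,"ay":0,"az":0,"dx":0,"dy":0,"dz":0,"hand":0.5},{"ax":0,"ay":0,"az":0,"dx":0,"dy":0,"dz":0,"hand":0},{"ax":0,"ay":0,"az":0,"dx":0,"dy":0,"dz":0,"hand":0},{"ax":0,"ay":0,"az":0,"dx":0,"dy":0,"dz":0,"hand":0},{"ax":0,"ay":0,"az":0,"dx":0,"dy":0,"dz":-2,"hand":0},{"ax":0,"ay":0,"az":0,"dx":0,"dy":0,"dz":-6,"hand":0},{"ax":0,"ay":0,"az":0,"dx":0,"dy":0,"dz":-10,"hand":0},{"ax":0,"ay":0,"az":0,"dx":0,"dy":0,"dz":-10,"hand":0},{"ax":0,"ay":0,"az":0,"dx":0,"dy":0,"dz":-10,"hand":0}])

```text
clock: 18.9
eef_pos: [543.9, -10.6, 229.3]
tool_rot: [3.141, 0.002, 2.904]
force: [-0.2, -1.4, -0.3]
width: 85.4
gripper_force: 0.0
```

```bash
python3 st.py z; python3 -c "
from h import *
snap('wrist','pics/w4.png')"
```

```text
18.9 [543.9 -10.6 229.3] [3.141e+00 2.000e-03 2.904e+00] q7 1.436 F [-0.2 -1.4 -0.3] T [ 0.035 -0.016 -0.037] 85.3579614400232
scene 15 (np.float64(323.8666666666667), np.float64(242.46666666666667), np.int64(241), np.int64(244))
top 14 (np.float64(362.5), np.float64(165.5), np.int64(164), np.int64(167))
```

View pics/w4.png

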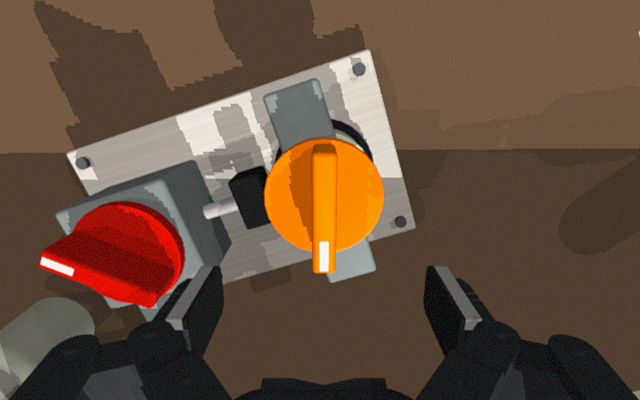

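The orange bar, from (324,145) to (324,272), still lines up with the tool, so it didn't slip. The scene and top cameras both still show the pin up, and the gripper is clear.

```bash
python3 -c "
from cell import finish_job
print(finish_job())"
```

```text
the job is handed in; nothing more can be done
None
```

I handed the job in at about 19 s of the 72 s limit. The red knob clicked once and its green pin is still up. The orange screw bottomed firmly, was backed off about a quarter turn and released, and I steered clear of the other things. The hand-in returned no verdict.

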